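# Set and lock the spray-air pressure knob

## Task

Set the spray-gun air pressure for the next coat: turn the big black knob on the sloping blue control box clockwise until its white pointer line points straight at the orange marker on the dial, and only then push the knob straight in until it is fully home, so that it locks at that setting. Leave the paint tin, thinner bottle and tape roll where they are.

Things in the scene. Friction and masses are not known exactly. Their poses are not given: they have to be found in the camera images.
- console: Stand of the control box, fixed; origin mid-underside of its 200 mm square base plate, x away from the operator, z up. Carries a blue box (190 mm up the slope, 240 wide, 45 thick) whose face slopes 30 deg: its normal leans 30 deg from vertical to the console's -x. White dial (radius 80 mm, 12 ticks) centred on the face round the knob; nothing but the knob stands over 6 mm above the face.
- knob (a joint): Turning angle of the knob about the face's normal, rad, -0.1 to 4.8. 0: pointer straight down the slope (to console -x); grows clockwise seen facing the panel. Stiff (about 0.12 N m), stays where left. Starts backed off near 0; the turn needed is about 1.7 to 3.6 rad, more than one grasp.
- push (a joint): How far the knob is pushed in along its axis, m: 0 out (free to set, as at the start) to 0.008 fully home against a hard stop. Stiff: moves only when pushed with more than about 9 N and stays where it is left.
- marker (a joint): Angle of the orange marker round the dial, rad, same zero and direction as the knob's angle: the pointer is at the marker when the two angles are equal. Not moved by touch.
- knob_top (a point): Centre of the knob's top, on its axis. Black bar grip 72 mm long (x), 22 mm wide (y, the width to grip), 37 mm deep below this point, over a round skirt of radius 22 mm reaching 42 mm below it. Axes turn with the knob: x along the bar to the pointer, z out of the panel. The top stands 54 mm above the face with the knob out, 46 mm pushed home.
- pointer (a point): Outer end of the white pointer line, on the top edge of the bar's pointer end, 36 mm from the knob's axis; the white line runs from the centre to here and down the bar's end face.
- mark (a point): Inner end of the orange marker (30 x 12 mm, 6 mm above the panel's face), 47 mm from the knob's axis; x points radially outward, z out of the panel.
- tin: Steel paint tin with red band, radius 50 mm, 120 mm high, origin in the middle of its underside; bystander.
- thinner: White thinner bottle with red cap, radius 34 mm, 170 mm high, origin in the middle of its underside; bystander.
- tape: Yellow masking-tape roll lying flat, radius 50 mm, 25 mm high, origin in the middle of its underside; bystander.

How it is judged:
By the outcome, as a careful person would: the job done as asked, in the order asked, and still so for the second after the job is handed in, with the robot touching nothing.
It also fails if it takes over 67 s, if anything falls off the work surface, if the arm or the gripper's body presses on something with over 40 N, if the wrist force passes 120 N, or if a joint passes its speed limit or range.

## Robot

A 7-joint arm with a two-finger parallel gripper is mounted at the origin on the work surface. World frame = base frame: x ahead of the robot, y to its left, z up, the work surface at z = 0. Lengths are in m, angles in rad, forces in N, time in s.
With the tool pointing down it reaches from about 0.4 to 0.85 m from the base axis. Payload 10.4 kg.
Tool frame: the origin (TCP) lies midway between the tips of the shut fingers; the grasp point (between the pads) lies r.grip_point_offset behind it (r.grip_point_offset is the distance from the TCP to the grasp point, in m); z points along the fingers, y is the line along which they close (so a half turn about z gives the same grasp; the last joint's range is limited). The gripper opens to 87 mm and grips with 3 to 60 N. Pads are 19 mm wide; open, the fingers measure 117 mm over their backs; the gripper's body (75 mm by 190 mm) begins 51 mm behind the grasp point.
Start: joints at [1.115, 0.332, -0.065, 1.46, 0.022, 1.35, -0.088], TCP at [0.262, -0.567, 0.195] pointing down, gripper open.
Joint ranges: [-2.6, 2.6], [-0.5, 2.12], [-1.47, 1.34], [0.16, 2.42], [-1.27, 4.41], [0.06, 2.06], [-2.6, 2.6]. Speed limits (rad/s): [2.22, 2.22, 2.79, 2.79, 3.14, 3.14, 3.14].

## Interface

Orientations are given as a unit quaternion [x, y, z, w].
In Python, from bench import r gives the robot as it stands.
- The arm moves only by the tool play_rows, never from a script. Its arguments are lists of equal length, an entry for each row: "claw": the closure, from 0 (fully open) to 1 (shut); "delta_pos": the shift along the tool's x, y, z scaled (see below), a list of three; "delta_rot": the turn, a rotation vector about the tool's x, y, z scaled (see below), a list of three. A call has 1 to 8 rows; each row shifts and turns the commanded pose from where the row before left it, along the tool's axes as they then stand; what a row does not reach is not made up. The controller multiplies each number of a shift by 200 mm and each number of a turn by pi rad. A row lasts 1/10 s, in which the tool goes at most 50 mm and 8.59 degrees, less where a joint would pass 70% of its speed; a pose out of reach is approached as far as the arm can. A call with a number of a shift or a turn outside -1 to 1 is refused whole. A call with a gripper value outside its range is refused whole. The fingers move at their own pace and stop on an object; "squeeze" is the grip in N (left out, the last holds). Time passes only in rows, so rows that do not move let the fingers close. It gives the time, the measured TCP pose, the force, the opening and the grip force at its end, in the units of the state.
- r.read_state(): the state, without advancing time (a new reading comes with each control period).
- r.camera(name): name is "scene" or "top"; returns a dict with "pixels" (480x640x3 uint8, red, green, blue), "camera_matrix" (3x3 intrinsics, pixels), "cam_to_world" (4x4, takes a point from camera to world coordinates). Camera axes: x right, y up, looking along -z (the intrinsics and any distortion apply to the point x, -y, -z); pixel columns grow to the right and rows downward; lengths in m; the calibration is good to about 2 mm. A picture is of the moment at which its call begins. There is no depth.
- r.close_job(): hands the job in; it is judged then, once.
The state is a dict: "time": time; "joint_positions": joint angles; "joint_vel": joint speeds; "joint_torque": joint torques, N m; "ee_pos": TCP position; "eef_rot": TCP orientation; "ft_force": force on the tool from outside, world axes, zero at the start; "torque": the same for the moment, N m; "width": finger opening in m; "grip_force": force on a finger pad.
Only numpy, scipy, OpenCV 4.12 (cv2) and the standard library are available. Lean on these libraries where they do the work, as an engineer would, in place of code of your own. Each camera call takes 0.05 s, during which the arm holds its last target. There are 200 camera calls.

## Working session

There is one attempt and no reset: what is moved stays moved. The work goes in short steps, Python scripts to look and compute and a tool call to move; the robot and the scene stay as the last step left them, time stands still between calls to the robot, and variables do not carry over. Pictures are saved under pics/ and viewed, at most 10 in all, crops included, and the job is handed in when it is done.

Besides the shell and the picture viewer there is one more tool, called after "Request:" as name(argument=value, ...) on one line, values as JSON. play_rows: Moves the arm, as the interface text tells. Shifts and turns lie within -1 to 1; 1 stands for 200 mm of shift or pi rad of turn. Its arguments: {"type":"object","properties":{"claw":{"type":"array"},"delta_pos":{"type":"array"},"delta_rot":{"type":"array"},"squeeze":{"type":"number"}},"required":["claw","delta_pos","delta_rot"]}

```bash
mkdir -p pics; python3 - <<'E'
from bench import r
import cv2
s=r.read_state();print({k:s[k] for k in('time','ee_pos','eef_rot','ft_force','width')},r.grip_point_offset)
for n in('scene','top'):
    c=r.camera(n);cv2.imwrite(f'pics/{n}0.png',c['pixels'][:,:,::-1]);print(c['camera_matrix'],c['cam_to_world'])
E
```

```text
{'time': 0.0, 'ee_pos': array([ 0.26196441, -0.56698947,  0.19406068]), 'eef_rot': array([ 9.76670718e-01,  2.14741306e-01, -1.80530344e-04, -6.69011039e-04]), 'ft_force': array([-0.54698898, -0.02241666, -1.10711344]), 'width': 0.08716309138404385} 0.0187
[[512.62649173   0.         325.83921052]
 [  0.         512.62649173 242.58203038]
 [  0.           0.           1.        ]] [[-0.62379191 -0.56198884  0.54318707  1.21521371]
 [ 0.78141369 -0.46320526  0.41813101  0.61161991]
 [ 0.01662215  0.68528056  0.72808946  1.02568841]
 [ 0.          0.          0.          1.        ]]
[[448.44949546   0.         318.16625173]
 [  0.         448.44949546 242.9185226 ]
 [  0.           0.           1.        ]] [[-1.37708005e-02  9.92850095e-01 -1.18570883e-01  4.12325138e-01]
 [-9.99905074e-01 -1.37276120e-02  1.18100168e-03  9.41244956e-02]
 [-4.55137442e-04  1.18575891e-01  9.92944888e-01  1.19401395e+00]
 [ 0.00000000e+00  0.00000000e+00  0.00000000e+00  1.00000000e+00]]
```

View pics/scene0.png

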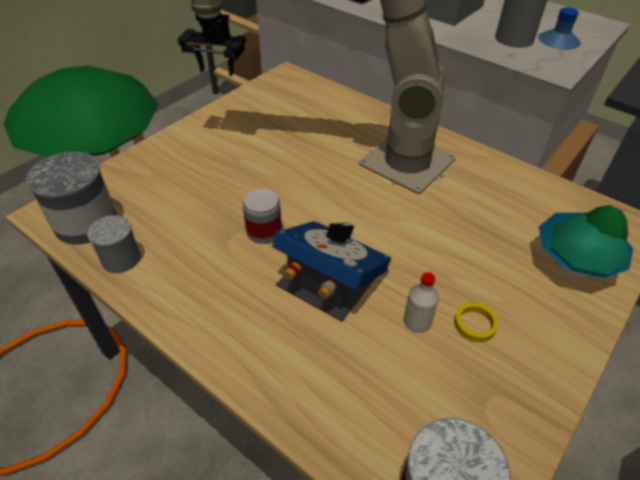

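View pics/top0.png

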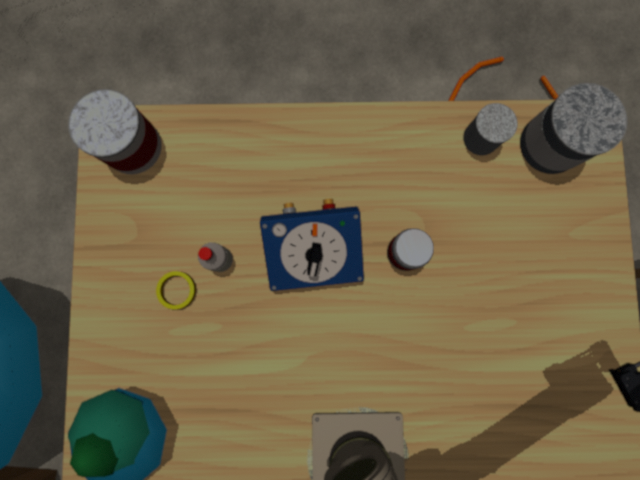

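```bash
python3 - <<'E'
import cv2,numpy as np
a=cv2.imread('pics/top0.png')[195:300,250:375];b=cv2.imread('pics/scene0.png')[210:325,265:400]
a=cv2.resize(a,(400,336),interpolation=cv2.INTER_CUBIC);b=cv2.resize(b,(394,336),interpolation=cv2.INTER_CUBIC)
cv2.imwrite('pics/crop0.png',np.hstack([a,b]))
E
```

```text
(no output)
```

View pics/crop0.png

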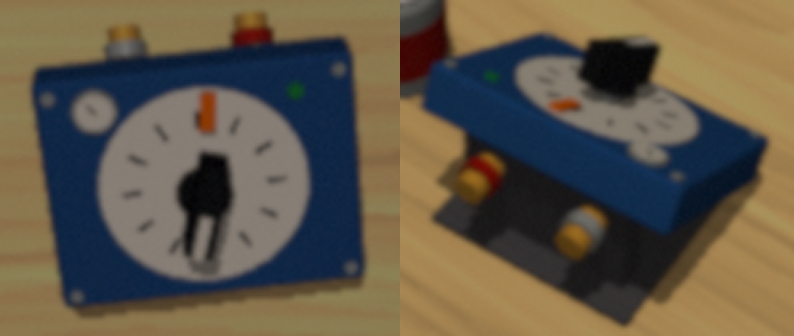

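```bash
cat > h.py <<'E'
from bench import r
import cv2,numpy as np
from scipy.spatial.transform import Rotation as R
from scipy.optimize import least_squares
def cal(n,c=None):
    c=c or r.camera(n); return c['pixels'],c['camera_matrix'],np.array(c['cam_to_world'])
def proj(P,K,T):
    p=(np.atleast_2d(P)-T[:3,3])@T[:3,:3]; p=p*[1,-1,-1]; q=p@K.T; return q[:,:2]/q[:,2:]
def ray(uv,K,T):
    d=np.linalg.inv(K)@[uv[0],uv[1],1]; d=T[:3,:3]@(d*[1,-1,-1]); return T[:3,3],d/np.linalg.norm(d)
def tri(rays):
    A=0;b=0
    for o,d in rays: M=np.eye(3)-np.outer(d,d);A=A+M;b=b+M@o
    X=np.linalg.solve(A,b);return X,max(np.linalg.norm(np.cross(X-o,d)) for o,d in rays)
E
python3 - <<'E'
from h import *
It,Kt,Tt=cal('top');Is,Ks,Ts=cal('scene')
t=lambda u,v:(250+u/3.2-.35,195+v/3.2-.35); s=lambda u,v:(265+(u-400)/2.919-.33,210+v/2.919-.33)
F=dict(TR=(t(338,69),s(450,63)),TL=(t(47,100),s(677,176)),BL=(t(77,297),s(757,141)),BR=(t(351,267),s(547,37)),LED=(t(296,91),s(491,76)))
om=[]
for I in(It,Is):
    h=cv2.cvtColor(I,cv2.COLOR_RGB2HSV);m=cv2.inRange(h,(5,170,110),(18,255,255));m[:205]=0;m[300:]=0;m[:,:260]=0;m[:,380:]=0
    n,l,st,ce=cv2.connectedComponentsWithStats(m);print(st[1:].tolist(),ce[1:].round(1).tolist())
P={}
for k,(a,b) in F.items(): P[k],e=tri([ray(a,Kt,Tt),ray(b,Ks,Ts)]);print(k,P[k].round(4),round(e,4))
c=sum(P[k] for k in('TR','TL','BL','BR'))/4
ux=(P['TR']+P['TL']-P['BL']-P['BR']);uy=P['TL']+P['BL']-P['TR']-P['BR']
print('c',c,'up',ux/np.linalg.norm(ux),np.linalg.norm(ux)/2,'left',uy/np.linalg.norm(uy),np.linalg.norm(uy)/2)
h=cv2.cvtColor(It,cv2.COLOR_RGB2HSV);m=cv2.inRange(h,(0,0,85),(179,75,255))[215:290,268:360]
n,l,st,ce=cv2.connectedComponentsWithStats(m);i=1+np.argmax(st[1:,4]);print(st[i])
pts=np.argwhere(l==i)[:,::-1]+[268,215];hu=cv2.convexHull(pts.astype(np.int32));print('ell',cv2.fitEllipse(hu))
E
```

```text
[[285, 205, 2, 2, 4], [290, 205, 2, 1, 2], [312, 224, 5, 12, 46]] [[285.5, 205.5], [290.5, 205.0], [314.4, 229.7]]
[[317, 245, 9, 3, 18], [293, 263, 6, 5, 21], [286, 268, 8, 7, 39], [329, 281, 1, 1, 1], [331, 282, 3, 3, 3], [321, 287, 8, 7, 33]] [[320.8, 245.7], [295.5, 265.2], [289.9, 270.9], [329.0, 281.0], [332.0, 283.0], [324.9, 290.0]]
TR [0.5995 0.0042 0.1496] 0.0002
TL [0.5792 0.2192 0.1494] 0.0
BL [0.436  0.2072 0.0565] 0.0008
BR [ 0.457  -0.0098  0.0628] 0.0003
LED [0.5845 0.0352 0.1428] 0.0001
c [0.51793112 0.10519031 0.10460453] up [0.84404347 0.07665658 0.53076774] 0.16922171419163817 left [-0.09501142  0.99536234 -0.01505493] 0.21704900542620068
[  12    7   67   61 2697]
ell ((313.1373596191406, 251.9886474609375), (60.59273910522461, 66.43294525146484), 84.34735107421875)
```

```bash
cat >> h.py <<'E'
C0=np.array([.5179,.1052,.1046]);PSI=.093
def axes(psi=PSI,b=np.pi/6):
    f=np.array([np.cos(psi),np.sin(psi),0]);z=np.array([0,0,1.])
    return f*np.cos(b)+z*np.sin(b),np.array([-f[1],f[0],0]),z*np.cos(b)-f*np.sin(b)
U,L,N=axes()
def hit(uv,K,T,h,c=C0):
    o,d=ray(uv,K,T);P=o+d*((c+h*N-o)@N)/(d@N);return P
def ang(P,c=C0):
    v=P-c;return np.arctan2(v@L,-v@U),np.hypot(v@L,v@U)
E
python3 - <<'E'
from h import *
It,Kt,Tt=cal('top');Is,Ks,Ts=cal('scene')
Pd=hit((313.14,251.99),Kt,Tt,0);print('dial ctr',Pd,'C0 diff u,l',(Pd-C0)@U,(Pd-C0)@L)
for nm,c in(('C0',C0),('dial',Pd)):
    print(nm,'marker top',ang(hit((314.4,229.7),Kt,Tt,6e-3),c),'scene',ang(hit((320.8,245.7),Ks,Ts,6e-3),c))
    print('ellipse r', [np.linalg.norm(hit((313.14+a,251.99+b),Kt,Tt,0)-Pd).round(4) for a,b in((33.2,0),(-33.2,0),(0,30.3),(0,-30.3))])
# pointer white line: pixels within knob bar at plane 54mm
g=It[250:285,300:330].astype(int).sum(2)//3
print(proj([C0+.054*N,Pd+.054*N,C0+.054*N-.036*U],Kt,Tt))
for row in g[::1]:print(' '.join('%3d'%v for v in row))
E
```

```text
dial ctr [0.52015991 0.1053885  0.10590923] C0 diff u,l 0.002618454227297908 -2.2185310655851038e-05
C0 marker top (np.float64(-3.0048237955009047), np.float64(0.06327081618473528)) scene (np.float64(-3.005626507073647), np.float64(0.06519638698743875))
ellipse r [np.float64(0.0814), np.float64(0.0807), np.float64(0.0834), np.float64(0.0787)]
dial marker top (np.float64(-2.999302037102428), np.float64(0.060674714011730364)) scene (np.float64(-3.000307875620553), np.float64(0.06259997714809179))
ellipse r [np.float64(0.0814), np.float64(0.0807), np.float64(0.0834), np.float64(0.0787)]
[[314.22684567 262.5037945 ]
 [314.12832568 261.49337914]
 [315.69033894 276.18202045]]
125 126 125 126 124 115  92  57  29  14   8   4   5   6   9  11   7  10   7  13  19  48  89 118 127 126 125 126 126 126
126 126 126 125 122 105  71  33  14  10  10   4   6   9  10  10  13   9  11   8  16  44  88 118 126 126 126 125 126 125
126 125 126 124 115  89  50  19  10   8   6   4   7  10  11   8   9  10  10   9  14  39  82 115 125 125 126 127 125 126
125 126 125 123 107  72  33  13  10   8   4   5   9   8  11  
[... 3078 characters left out ...]
 126 126 125 122 109  91  86  83  80  78  78  79  85 103 120 125 125 124 122 120 113 101  91  79  65
 84  92 101 110 118 120 120 121 121 116 108 106  99  88  85  85  86  95 108 118 121 118 112 103  97  87  71  59  52  46
 54  60  70  83  92  96  97 103 108 111 115 112 108 102  99  99 100 101 102 101  98  93  85  74  67  57  49  43  42  40
 41  43  47  54  59  63  66  72  80  86  91  92  91  89  87  88  87  83  78  69  65  59  53  48  45  44  42  40  41  41
 40  42  41  40  42  43  46  47  52  55  59  58  59  58  59  59  58  56  51  47  45  43  41  41  41  41  39  40  42  42
 41  38  39  40  38  39  42  41  42  42  41  42  43  42  43  42  42  41  41  42  41  44  43  42  43  44  46  45  45  49
```

```bash
sed -i 's/^U,L,N=axes()/U,L,N=axes();C0=C0+.0018*U/' h.py; cat >> h.py <<'E'
def tool(th):  # orientation: x along bar, z into panel
    x=-U*np.cos(th)+L*np.sin(th);return R.from_matrix(np.c_[x,np.cross(-N,x),-N])
def plan(p1,R1,n,p0=None,R0=None):
    s=r.read_state();p=s['ee_pos'] if p0 is None else p0;Rc=R.from_quat(s['eef_rot']) if R0 is None else R0
    print('rows',n)
    for i in range(n):
        dp=(p1-p)/(n-i);dr=(Rc.inv()*R1).as_rotvec()/(n-i)
        a=(Rc.inv().apply(dp)/.2).round(3);b=(dr/np.pi).round(3)
        print(a.tolist(),b.tolist());p=p+Rc.apply(a*.2);Rc=Rc*R.from_rotvec(b*np.pi)
        if i%8==7:print('--')
    return p,Rc
def st():
    s=r.read_state();print('t',s['time'],'p',s['ee_pos'].round(4),'j',s['joint_positions'].round(2),'F',s['ft_force'].round(1),'w',round(s['width'],4),'g',s['grip_force'],
     'tool u,l,n',((s['ee_pos']-C0)@np.c_[U,L,N]).round(4));return s
E
python3 - <<'E'
from h import *
It,Kt,Tt=cal('top')
a=hit((313.8,263.5),Kt,Tt,.054);b=hit((311.75,274.5),Kt,Tt,.054);v=b-a
th=np.arctan2(v@L,-v@U);print('pointer',th,ang(b))
m=[ang(hit((314.4,229.7),Kt,Tt,6e-3))];print(m)
th=.1 if not -.15<th<.3 else th
s=st();down=R.from_quat(s['eef_rot'])
x=np.array([-np.cos(.09),-np.sin(.09),0]);z=np.array([0,0,-1]);
p,Rc=plan(np.array([.42,-.33,.30]),R.from_rotvec([0,0,1.3])*down,9)
p,Rc=plan(C0+.150*N,tool(th),16,p,Rc)
E
```

```text
pointer 0.2639400204504516 (np.float64(0.26653903981250165), np.float64(0.03344083596197307))
[(np.float64(-3.0008324907394397), np.float64(0.06148811487476073))]
t 0.35 p [ 0.2621 -0.5673  0.1947] j [ 1.12  0.33 -0.06  1.46  0.02  1.35 -0.09] F [-0.1  0.2  0.2] w 0.0871 g 0.0 tool u,l,n [-0.2314 -0.6458  0.2366]
rows 9
[0.135, -0.083, -0.058] [0.0, -0.0, -0.046]
[0.145, -0.063, -0.059] [0.0, -0.0, -0.046]
[0.153, -0.041, -0.058] [0.0, -0.0, -0.046]
[0.157, -0.018, -0.059] [0.0, -0.0, -0.046]
[0.158, 0.004, -0.058] [0.0, -0.0, -0.046]
[0.156, 0.027, -0.059] [0.0, -0.0, -0.046]
[0.151, 0.049, -0.058] [0.0, -0.0, -0.046]
[0.142, 0.071, -0.059] [0.0, -0.0, -0.046]
--
[0.13, 0.09, -0.058] [0.0, -0.0, -0.046]
rows 16
[0.131, 0.029, 0.02] [-0.009, -0.007, -0.024]
[0.129, 0.039, 0.018] [-0.009, -0.007, -0.024]
[0.126, 0.048, 0.017] [-0.009, -0.007, -0.024]
[0.122, 0.057, 0.015] [-0.008, -0.007, -0.024]
[0.118, 0.065, 0.014] [-0.009, -0.007, -0.024]
[0.113, 0.074, 0.014] [-0.008, -0.007, -0.024]
[0.108, 0.081, 0.013] [-0.009, -0.007, -0.024]
[0.101, 0.089, 0.014] [-0.008, -0.007, -0.024]
--
[0.095, 0.096, 0.014] [-0.009, -0.007, -0.024]
[0.087, 0.103, 0.014] [-0.008, -0.007, -0.024]
[0.08, 0.108, 0.015] [-0.009, -0.007, -0.024]
[0.072, 0.114, 0.017] [-0.008, -0.007, -0.024]
[0.063, 0.118, 0.018] [-0.009, -0.007, -0.024]
[0.055, 0.122, 0.02] [-0.008, -0.007, -0.024]
[0.046, 0.126, 0.023] [-0.009, -0.007, -0.024]
[0.037, 0.128, 0.025] [-0.008, -0.007, -0.025]
--
```

Request:
play_rows(claw=[0,0,0,0,0,0,0,0], delta_pos=[[0.135,-0.083,-0.058],[0.145,-0.063,-0.059],[0.153,-0.041,-0.058],[0.157,-0.018,-0.059],[0.158,0.004,-0.058],[0.156,0.027,-0.059],[0.151,0.049,-0.058],[0.142,0.071,-0.059]], delta_rot=[[0,0,-0.046],[0,0,-0.046],[0,0,-0.046],[0,0,-0.046],[0,0,-0.046],[0,0,-0.046],[0,0,-0.046],[0,0,-0.046]])

```text
time: 1.15
ee_pos: [0.403, -0.3552, 0.2891]
eef_rot: [0.699, 0.716, -0.0, 0.0]
ft_force: [0.3, -0.2, -1.3]
width: 0.087
grip_force: 0.0
```

Request:
play_rows(claw=[0,0,0,0,0,0,0,0], delta_pos=[[0.13,0.09,-0.058],[0.131,0.029,0.02],[0.129,0.039,0.018],[0.126,0.048,0.017],[0.122,0.057,0.015],[0.118,0.065,0.014],[0.113,0.074,0.014],[0.108,0.081,0.013]], delta_rot=[[0,0,-0.046],[-0.009,-0.007,-0.024],[-0.009,-0.007,-0.024],[-0.009,-0.007,-0.024],[-0.008,-0.007,-0.024],[-0.009,-0.007,-0.024],[-0.008,-0.007,-0.024],[-0.009,-0.007,-0.024]])

```text
time: 1.95
ee_pos: [0.4308, -0.1413, 0.272]
eef_rot: [0.42, 0.899, 0.023, 0.12]
ft_force: [0.3, 0.2, -0.1]
width: 0.0871
grip_force: 0.0
```

```bash
python3 - <<'E'
from h import *
st();plan(C0+.150*N,tool(.265),10)
E
```

```text
t 1.95 p [ 0.4308 -0.1413  0.272 ] j [ 0.81 -0.29 -0.47  1.94 -0.16  1.22  1.07] F [ 0.3  0.2 -0.1] w 0.0871 g 0.0 tool u,l,n [-0.013  -0.2374  0.1998]
rows 10
[0.091, 0.08, 0.012] [-0.008, -0.006, -0.022]
[0.085, 0.086, 0.013] [-0.008, -0.006, -0.021]
[0.079, 0.091, 0.013] [-0.007, -0.006, -0.022]
[0.073, 0.096, 0.014] [-0.008, -0.006, -0.021]
[0.067, 0.1, 0.015] [-0.007, -0.006, -0.022]
[0.06, 0.104, 0.016] [-0.008, -0.006, -0.021]
[0.054, 0.108, 0.018] [-0.007, -0.007, -0.022]
[0.047, 0.11, 0.019] [-0.008, -0.006, -0.021]
--
[0.039, 0.113, 0.021] [-0.007, -0.007, -0.022]
[0.032, 0.115, 0.022] [-0.008, -0.006, -0.021]
```

Request:
play_rows(claw=[0,0,0,0,0,0,0,0], delta_pos=[[0.091,0.08,0.012],[0.085,0.086,0.013],[0.079,0.091,0.013],[0.073,0.096,0.014],[0.067,0.1,0.015],[0.06,0.104,0.016],[0.054,0.108,0.018],[0.047,0.11,0.019]], delta_rot=[[-0.008,-0.006,-0.022],[-0.008,-0.006,-0.021],[-0.007,-0.006,-0.022],[-0.008,-0.006,-0.021],[-0.007,-0.006,-0.022],[-0.008,-0.006,-0.021],[-0.007,-0.007,-0.022],[-0.008,-0.006,-0.021]])

```text
time: 2.75
ee_pos: [0.4425, 0.0481, 0.2435]
eef_rot: [0.156, 0.96, 0.043, 0.228]
ft_force: [0.1, 0.0, -0.2]
width: 0.0872
grip_force: 0.0
```

```bash
python3 - <<'E'
from h import *
st();plan(C0+.105*N,tool(.265),6)
E
```

```text
t 2.75 p [0.4425 0.0481 0.2435] j [ 0.22 -0.5  -0.38  2.19 -0.15  0.95  1.15] F [ 0.1  0.  -0.2] w 0.0872 g 0.0 tool u,l,n [-0.0019 -0.0499  0.1604]
rows 6
[0.013, 0.041, 0.045] [-0.003, -0.002, -0.008]
[0.013, 0.041, 0.045] [-0.002, -0.002, -0.007]
[0.012, 0.041, 0.045] [-0.003, -0.002, -0.008]
[0.011, 0.041, 0.045] [-0.002, -0.002, -0.007]
[0.01, 0.041, 0.046] [-0.003, -0.003, -0.008]
[0.01, 0.04, 0.046] [-0.002, -0.002, -0.007]
```

Request:
play_rows(claw=[0,0,0,0,0,0,0,0], delta_pos=[[0.013,0.041,0.045],[0.013,0.041,0.045],[0.012,0.041,0.045],[0.011,0.041,0.045],[0.01,0.041,0.046],[0.01,0.04,0.046],[0,0,0],[0,0,0]], delta_rot=[[-0.003,-0.002,-0.008],[-0.002,-0.002,-0.007],[-0.003,-0.002,-0.008],[-0.002,-0.002,-0.007],[-0.003,-0.003,-0.008],[-0.002,-0.002,-0.007],[0,0,0],[0,0,0]])

```text
time: 3.55
ee_pos: [0.467, 0.0996, 0.1963]
eef_rot: [0.085, 0.963, 0.046, 0.253]
ft_force: [0.3, 0.2, 0.2]
width: 0.0869
grip_force: 0.0
```

```bash
python3 - <<'E'
from h import *
s=st();print('pointing err deg',np.degrees((R.from_quat(s['eef_rot']).inv()*tool(.265)).as_rotvec()))
plan(C0+.030*N,tool(.265),8)
a=cal('top')[0][180:310,240:390,::-1];b=cal('scene')[0][180:325,255:405,::-1]
cv2.imwrite('pics/appr.png',np.hstack([cv2.resize(np.ascontiguousarray(x),(400,380),interpolation=2) for x in(a,b)]))
E
```

```text
t 3.55 p [0.467  0.0996 0.1963] j [ 0.18 -0.42 -0.48  2.26 -0.12  0.75  1.15] F [0.3 0.2 0.2] w 0.0869 g 0.0 tool u,l,n [-0.0003 -0.0008  0.105 ]
pointing err deg [-0.07499712 -0.2076667  -0.19447274]
rows 8
[-0.0, 0.001, 0.047] [-0.0, -0.0, -0.0]
[-0.0, 0.001, 0.047] [-0.0, -0.0, -0.0]
[-0.0, 0.0, 0.047] [-0.0, -0.0, -0.0]
[-0.0, 0.001, 0.047] [-0.0, -0.0, -0.0]
[-0.0, 0.0, 0.047] [-0.0, -0.0, -0.0]
[-0.001, 0.001, 0.047] [-0.0, -0.0, -0.0]
[-0.0, 0.0, 0.047] [-0.0, -0.001, -0.001]
[-0.001, 0.001, 0.046] [-0.0, -0.0, -0.0]
--
```

View pics/appr.png

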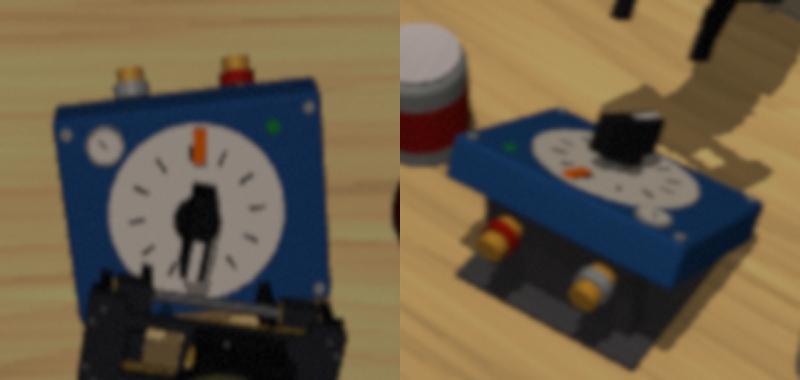

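```bash
python3 - <<'E'
from h import *
s=r.read_state();p=s['ee_pos'];y=R.from_quat(s['eef_rot']).as_matrix()[:,1]
for n,o,sc in(('top',(240,180),(2.667,2.92)),('scene',(255,180),(2.667,2.62))):
    _,K,T=cal(n);print(n,((proj([p,p+.044*y,p-.044*y,C0+.054*N],K,T)-o)*sc).round())
E
```

```text
top [[202. 267.]
 [149. 260.]
 [253. 275.]
 [198. 239.]]
scene [[248.  66.]
 [283.  86.]
 [214.  47.]
 [232. 117.]]
```

Request:
play_rows(claw=[0,0,0,0,0,0,0,0], delta_pos=[[0,0.001,0.052],[0,0.001,0.052],[0,0,0.052],[0,0.001,0.052],[0,0,0.052],[0,0.001,0.052],[0,0,0.052],[0,0.001,0.052]], delta_rot=[[0,0,0],[0,0,0],[0,0,0],[0,0,0],[0,0,0],[0,0,0],[0,0,0],[0,0,0]])

```text
time: 4.55
ee_pos: [0.5089, 0.1047, 0.1232]
eef_rot: [0.085, 0.963, 0.046, 0.253]
ft_force: [-0.2, -1.0, -0.3]
width: 0.0868
grip_force: 0.0
```

Request:
play_rows(claw=[0.4,0.55,0.6,0.65,0.7,0.75,0.75,0.75], delta_pos=[[0,0,0],[0,0,0],[0,0,0],[0,0,0],[0,0,0],[0,0,0],[0,0,0],[0,0,0]], delta_rot=[[0,0,0],[0,0,0],[0,0,0],[0,0,0],[0,0,0],[0,0,0],[0,0,0],[0,0,0]], squeeze=15)

```text
time: 5.35
ee_pos: [0.5085, 0.1047, 0.1241]
eef_rot: [0.084, 0.963, 0.046, 0.253]
ft_force: [0.2, -0.4, -0.1]
width: 0.0309
grip_force: 0.0
```

```bash
python3 - <<'E'
from h import *
s=st();print('err deg',np.degrees((R.from_quat(s['eef_rot']).inv()*tool(.265)).as_rotvec()),s['torque'])
E
```

```text
t 5.35 p [0.5085 0.1047 0.1241] j [ 0.26 -0.21 -0.59  2.28  0.02  0.54  1.03] F [ 0.2 -0.4 -0.1] w 0.0309 g 0.0 tool u,l,n [-0.0002  0.0003  0.0216]
err deg [-0.05691868 -0.18290696 -0.17274131] [-0.02133902  0.44329281  0.0066016 ]
```

Request:
play_rows(claw=[0.85,0.9,1,1,1,1], delta_pos=[[0,0,0],[0,0,0],[0,0,0],[0,0,0],[0,0,0],[0,0,0]], delta_rot=[[0,0,0],[0,0,0],[0,0,0],[0,0,0],[0,0,0],[0,0,0]], squeeze=40)

```text
time: 5.95
ee_pos: [0.5084, 0.1042, 0.124]
eef_rot: [0.085, 0.963, 0.046, 0.253]
ft_force: [-2.6, -4.3, 3.5]
width: 0.0214
grip_force: 39.9
```

Request:
play_rows(claw=[1,1,1,1,1,1,1,1], delta_pos=[[0,0,0],[0,0,0],[0,0,0],[0,0,0],[0,0,0],[0,0,0],[0,0,0],[0,0,0]], delta_rot=[[0,0,0.02],[0,0,0.02],[0,0,0.02],[0,0,0.02],[0,0,0.02],[0,0,0.02],[0,0,0.02],[0,0,0.02]])

```text
time: 6.75
ee_pos: [0.5084, 0.104, 0.124]
eef_rot: [0.323, 0.911, 0.107, 0.233]
ft_force: [-4.5, -4.9, 4.7]
width: 0.0209
grip_force: 39.9
```

```bash
cat >> h.py <<'E'
def th_tool():
    x=R.from_quat(r.read_state()['eef_rot']).as_matrix()[:,0];return np.arctan2(x@L,-x@U)
E
python3 - <<'E'
from h import *
s=st();print(th_tool(),s['torque'],np.degrees((R.from_quat(s['eef_rot']).inv()*tool(th_tool())).as_rotvec()))
E
```

```text
t 6.75 p [0.5084 0.104  0.124 ] j [ 0.36 -0.22 -0.68  2.27 -0.03  0.53  0.57] F [-4.5 -4.9  4.7] w 0.0209 g 39.904494881629944 tool u,l,n [-0.0004 -0.0003  0.0216]
0.7732827625790918 [-1.05123943  0.79268789 -0.37591689] [-0.18885567 -0.11739337  0.00019347]
```

Request:
play_rows(claw=[1,1,1,1,1,1,1,1], delta_pos=[[0,0,0],[0,0,0],[0,0,0],[0,0,0],[0,0,0],[0,0,0],[0,0,0],[0,0,0]], delta_rot=[[0,0,0.03],[0,0,0.03],[0,0,0.03],[0,0,0.03],[0,0,0.03],[0,0,0.03],[0,0,0.03],[0,0,0.03]])

```text
time: 7.55
ee_pos: [0.5082, 0.1039, 0.1239]
eef_rot: [0.636, 0.728, 0.186, 0.177]
ft_force: [-5.1, -6.1, 4.8]
width: 0.0215
grip_force: 39.9
```

```bash
python3 - <<'E'
from h import *
s=st();print(th_tool(),s['torque'],np.degrees((R.from_quat(s['eef_rot']).inv()*tool(th_tool())).as_rotvec()))
E
```

```text
t 7.55 p [0.5082 0.1039 0.1239] j [ 0.53 -0.24 -0.82  2.27 -0.12  0.53 -0.1 ] F [-5.1 -6.1  4.8] w 0.0215 g 39.89888370037079 tool u,l,n [-0.0006 -0.0004  0.0216]
1.5285042812758147 [-1.15966768  0.86612489 -0.42647602] [-2.37819944e-01  5.64074247e-02 -1.17066484e-04]
```

Request:
play_rows(claw=[1,1,1,1,1,1,1,1], delta_pos=[[0,0,0],[0,0,0],[0,0,0],[0,0,0],[0,0,0],[0,0,0],[0,0,0],[0,0,0]], delta_rot=[[0,0,0.03],[0,0,0.03],[0,0,0.03],[0,0,0.03],[0,0,0.03],[0,0,0.03],[0,0,0.03],[0,0,0.03]])

```text
time: 8.35
ee_pos: [0.5081, 0.1038, 0.1237]
eef_rot: [0.859, 0.443, 0.238, 0.096]
ft_force: [-6.2, -5.4, 4.3]
width: 0.0209
grip_force: 39.9
```

```bash
python3 - <<'E'
from h import *
s=st();print(th_tool(),s['torque'],np.degrees((R.from_quat(s['eef_rot']).inv()*tool(th_tool())).as_rotvec()))
E
```

```text
t 8.35 p [0.5081 0.1038 0.1237] j [ 0.72 -0.29 -0.97  2.26 -0.26  0.54 -0.73] F [-6.2 -5.4  4.3] w 0.0209 g 39.89839196205139 tool u,l,n [-0.0009 -0.0005  0.0215]
2.2825388094266468 [-1.17619079  1.07452912 -0.5221473 ] [-0.14825294  0.221401   -0.00028644]
```

Request:
play_rows(claw=[1,1,1,1,1,1,1,1], delta_pos=[[0,0,0],[0,0,0],[0,0,0],[0,0,0],[0,0,0],[0,0,0],[0,0,0],[0,0,0]], delta_rot=[[0,0,0.03],[0,0,0.03],[0,0,0.03],[0,0,0.03],[0,0,0.03],[0,0,0.03],[0,0,0.02],[0,0,0]])

```text
time: 9.15
ee_pos: [0.5079, 0.1038, 0.1235]
eef_rot: [0.954, 0.156, 0.256, 0.018]
ft_force: [-6.3, -3.8, 3.8]
width: 0.0211
grip_force: 39.9
```

```bash
python3 - <<'E'
from h import *
s=st();print(th_tool(),s['torque'])
a=cal('top')[0][200:300,260:365,::-1];b=cal('scene')[0][200:310,265:385,::-1]
cv2.imwrite('pics/turn.png',np.hstack([cv2.resize(np.ascontiguousarray(x),(400,380),interpolation=2) for x in(a,b)]))
E
```

```text
t 9.15 p [0.5079 0.1038 0.1235] j [ 0.88 -0.35 -1.09  2.26 -0.42  0.56 -1.21] F [-6.3 -3.8  3.8] w 0.0211 g 39.90394949913025 tool u,l,n [-0.0011 -0.0004  0.0214]
2.9092851750273234 [-0.82011851  1.31862796 -0.35092865]
```

View pics/turn.png

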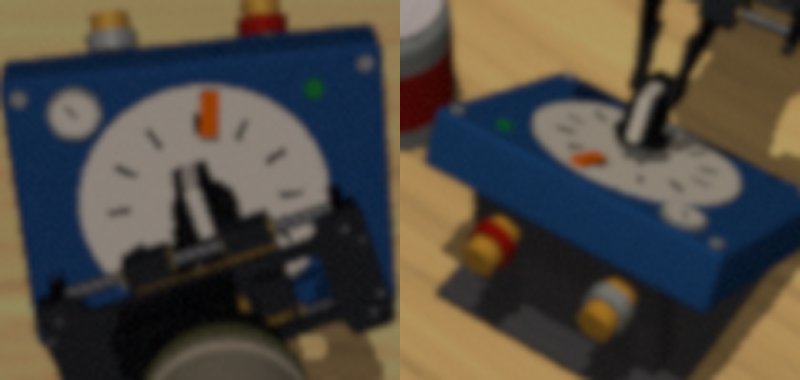

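Request:
play_rows(claw=[1,1,1,1,1,1,1], delta_pos=[[0,0,0],[0,0,0],[0,0,0],[0,0,0],[0,0,0],[0,0,0],[0,0,0]], delta_rot=[[0,0,0.025],[0,0,0.025],[0,0,0.025],[0,0,0.025],[0,0,0.018],[0,0,0],[0,0,0]])

```text
time: 9.95
ee_pos: [0.5078, 0.104, 0.1234]
eef_rot: [0.966, -0.021, 0.255, -0.029]
ft_force: [-6.2, -4.1, 3.9]
width: 0.021
grip_force: 39.9
```

```bash
python3 - <<'E'
from h import *
s=st();print(th_tool(),s['torque'])
It,Kt,Tt=cal('top');Is,Ks,Ts=cal('scene')
a=It[215:270,285:343,::-1];b=Is[215:262,305:363,::-1]
cv2.imwrite('pics/turn2.png',np.hstack([cv2.resize(np.ascontiguousarray(x),(400,380),interpolation=2) for x in(a,b)]))
for nm,K,T,o in(('top',Kt,Tt,(285,215)),('scene',Ks,Ts,(305,215))):
    for th in(3.18,3.28,3.38):
        d=-U*np.cos(th)+L*np.sin(th)
        print(nm,th,((proj([C0+.054*N+.036*d,C0+.02*N+.036*d,C0+.006*N+.047*d,C0+.006*N+.077*d],K,T)-o+.5)*([400/58,380/(55 if nm=='top' else 47)])).round().tolist())
E
```

```text
t 9.95 p [0.5078 0.104  0.1234] j [ 0.96 -0.39 -1.14  2.26 -0.53  0.58 -1.48] F [-6.2 -4.1  3.9] w 0.021 g 39.90606486797333 tool u,l,n [-0.0012 -0.0002  0.0214]
-3.0055072975462904 [-0.89900639  1.43365322 -0.46642564]
top 3.18 [[198.0, 229.0], [194.0, 189.0], [190.0, 144.0], [185.0, 63.0]]
top 3.28 [[209.0, 229.0], [204.0, 189.0], [204.0, 144.0], [208.0, 63.0]]
top 3.38 [[220.0, 230.0], [215.0, 190.0], [218.0, 145.0], [230.0, 64.0]]
scene 3.18 [[208.0, 99.0], [179.0, 203.0], [151.0, 252.0], [107.0, 270.0]]
scene 3.28 [[199.0, 94.0], [171.0, 198.0], [140.0, 245.0], [89.0, 258.0]]
scene 3.38 [[192.0, 89.0], [163.0, 193.0], [131.0, 238.0], [73.0, 247.0]]
```

View pics/turn2.png

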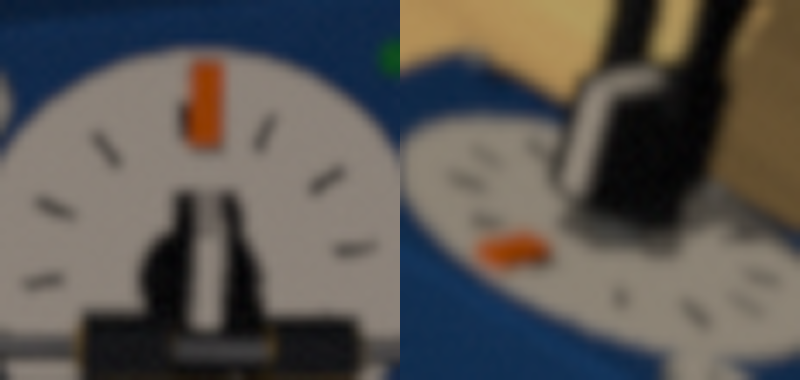

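```bash
cat >> h.py <<'E'
def measure(hp=.054,rows=(249,260)):
    It,K,T=cal('top');h=cv2.cvtColor(It,cv2.COLOR_RGB2HSV)
    g=It.astype(float).mean(2);Q=[]
    for v in range(*rows):
        w=np.clip(g[v,311:321]-35,0,None);c=np.arange(311,321);Q.append(hit(((w*c).sum()/w.sum(),v),K,T,hp))
    Q=np.array(Q);x=(Q-C0)@U;y=(Q-C0)@L;k,c=np.polyfit(x,y,1);rs=np.std(y-k*x-c)
    m=cv2.inRange(h,(3,140,80),(20,255,255));m[:215]=0;m[250:]=0;m[:,300:]*=1;m[:,:305]=0;m[:,325:]=0
    M=cv2.moments(m,True);mc=(M['m10']/M['m00'],M['m01']/M['m00']);P=hit(mc,K,T,6e-3)
    print('line slope angle',np.pi-np.arctan(k),'offset mm at axis',c*1e3,'at tip',1e3*(c+k*.036),'resid',rs*1e3,'x range',x.min(),x.max())
    v=P-C0;print('marker px',mc,M['m00'],'u,l',v@U,v@L,'ang',np.pi-np.arctan2(v@L,v@U))
E
python3 -c "
from h import *
measure()"
```

```text
line slope angle 3.3232648565507223 offset mm at axis 0.09025031549560195 at tip -6.522864399110752 resid 0.2707467624056523 x range 0.007102515134157419 0.032048530297144245
marker px (314.2641509433962, 229.73584905660377) 53.0 u,l 0.06082563974370822 -0.008297118867107366 ang 3.2771641631861277
```

```bash
python3 - <<'E'
from h import *
g=np.mean([cal('top')[0].astype(float) for _ in range(4)],0).mean(2).astype(int)
for v in range(240,264):print(v,' '.join('%3d'%x for x in g[v,303:325]))
_,K,T=cal('top')
for th in(3.277,3.32):
    d=-U*np.cos(th)+L*np.sin(th);w=np.cross(N,d)
    print(th,proj([C0+.054*N+a*d for a in(.01,.02,.036)]+[C0+.017*N+.036*d]+[C0+.054*N+.036*d+s*.011*w for s in(1,-1)]+[C0+.054*N+.018*d+s*.011*w for s in(1,-1)],K,T).round(2).tolist())
E
```

```text
240 129 130 130 131 130 130 130 130 130 130 130 130 130 130 130 130 130 130 130 130 130 130
241 130 130 130 131 130 130 129 126 123 123 125 126 126 125 124 124 127 129 130 130 130 130
242 131 130 131 130 130 129 122 107  94  95 104 112 113 108 100 100 113 126 130 130 130 131
243 130 130 131 130 131 128 113  82  54  57  80  97  99  88  68  64  92 120 130 130 130 130
244 131 130 130 131 130 127 109  70  32  39  70  92  95  82  54  41  74 110 127 130 131 130
245 130 130 131 130 130 126 108  67  28  35  67  92  95  83  54  31  57  99 124 130 130 130
246 130 130 130 130 130 126 106  62  23  31  66  92  97  87  62  32  50  92 123 130 131 131
247 131 130 130 130 128 120  99  54  18  29  66  94 100  94  73  40  45  90 122 130 130 130
248 130 130 130 126 115  97  74  38  15  31  67  95 102  99  80  43  44  86 119 129 130 130
249 130 130 127 115  91  61  37  19  12  35  76 107 113 107  83  42  35  72 107 126 130 131
250 130 129 120  96  60  29  13   7  12  39  85 118 124 114  85  41  22  50  91 120 129 130
251 130 126 108  72  34  14   8   7  15  43  88 122 128 116  85  41  14  31  71 108 126 
[... 703 characters left out ...]
 105  59  19   9  10  11  38  82 115
260  62  59  49  28  14  12  11  12  30  70 106 125 126 105  59  18   9  10  10  27  61  86
261  26  26  23  18  15  14  13  13  28  66 101 118 118  97  52  16   9   9   9  14  32  45
262  16  17  16  16  15  16  16  16  24  48  75  88  88  72  38  15  11  10  11  14  23  28
263  20  20  19  17  18  20  23  27  30  36  45  50  51  44  31  24  23  22  23  24  29  31
3.277 [[314.32, 257.91], [314.49, 253.99], [314.77, 247.64], [314.05, 241.39], [309.98, 247.56], [319.54, 247.73], [309.7, 254.69], [319.2, 254.85]]
3.32 [[314.51, 257.92], [314.86, 254.0], [315.44, 247.67], [314.7, 241.42], [310.67, 247.39], [320.2, 247.94], [310.05, 254.52], [319.52, 255.05]]
```

```bash
python3 - <<'E'
from h import *
I=np.mean([cal('top')[0].astype(float) for _ in range(4)],0);_,K,T=cal('top')
w=I[:,:,0]-I[:,:,2];print(w[222:238,308:321].astype(int))
o=np.clip(w-25,0,None);o[:221]=0;o[240:]=0;o[:,:307]=0;o[:,322:]=0
v,u=np.mgrid[:480,:640];S=o.sum();c=((o*u).sum()/S,(o*v).sum()/S);P=hit(c,K,T,6e-3)-C0
print(c,P@U,P@L,np.pi-np.arctan2(P@L,P@U))
for a in range(223,236):
    s=o[a].sum(); 
    if s>0:
        P=hit(((o[a]*u[a]).sum()/s,a),K,T,6e-3)-C0;print(a,(P@U).round(4),(P@L).round(4),np.pi-np.arctan2(P@L,P@U))
# scene: marker
J=np.mean([cal('scene')[0].astype(float) for _ in range(4)],0);_,K2,T2=cal('scene')
w=J[:,:,0]-J[:,:,2];o=np.clip(w-25,0,None);o[:241]=0;o[250:]=0;o[:,:313]=0;o[:,330:]=0
S=o.sum();c=((o*u).sum()/S,(o*v).sum()/S);P=hit(c,K2,T2,6e-3)-C0;print('scene',c,P@U,P@L,np.pi-np.arctan2(P@L,P@U))
E
```

```text
[[-16  -8   0   2   4   6   7   8   6   1  -6 -12 -18]
 [  6   9  13  16  26  39  44  44  40  27  13   8   5]
 [ 16  16  17  23  42  77  94  92  80  49  23  16  16]
 [ 18  18  19  25  54 102 133 129 106  61  27  18  17]
 [ 18  18  19  29  60 108 140 140 111  63  27  19  18]
 [ 18  18  20  32  62 109 139 139 110  63  27  18  17]
 [ 18  18  20  32  63 109 141 139 106  59  26  18  18]
 [ 18  18  18  30  67 114 141 137 103  56  25  18  18]
 [ 18  17  16  28  74 122 141 137 103  55  25  18  18]
 [ 17  17  15  27  83 131 142 137 103  55  25  18  18]
 [ 18  17  16  27  87 133 142 137 103  55  25  18  18]
 [ 18  17  16  29  85 132 141 136 102  54  25  17  18]
 [ 18  18  17  31  80 124 136 129  94  48  23  18  17]
 [ 18  18  19  31  63  94 101  98  73  38  21  18  17]
 [ 18  18  19  25  38  47  49  48  38  25  19  18  17]
 [ 18  18  18  20  21  21  21  20  19  18  18  18  18]]
(np.float64(314.348725477112), np.float64(229.62903154054897)) 0.06107364649026745 -0.00852284557132873 3.280247510645878
223 0.0777 -0.0107 3.2784019047554094
224 0.0752 -0.0104 3.2791518303418417
225 0.0727 -0.0102 3.280438721981505
226 0.0702 -0.0098 3.2802781369198137
227 0.0677 -0.0094 3.280186330208486
228 0.0652 -0.0091 3.280224699782917
229 0.0627 -0.0087 3.280154717211229
230 0.0601 -0.0083 3.2795246754572744
231 0.0576 -0.008 3.2790598785495675
232 0.0551 -0.0077 3.2803775447814463
233 0.0525 -0.0074 3.2814739807374775
234 0.05 -0.0071 3.281850813412743
235 0.0474 -0.0067 3.2819186854595084
scene (np.float64(320.6841732840632), np.float64(245.41166758392956)) 0.061495841068687135 -0.009906679002702225 3.3013155035208497
```

Request:
play_rows(claw=[1,1,1,1,1,1], delta_pos=[[0,0,0.006],[0,0,0.006],[0,0,0.006],[0,0,0.006],[0,0,0.006],[0,0,0]], delta_rot=[[0,0,0],[0,0,0],[0,0,0],[0,0,0],[0,0,0],[0,0,0]], squeeze=50)

```text
time: 11.45
ee_pos: [0.5108, 0.1043, 0.1181]
eef_rot: [0.966, -0.021, 0.255, -0.029]
ft_force: [-2.7, -4.3, 0.8]
width: 0.0209
grip_force: 49.9
```

```bash
python3 - <<'E'
from h import *
s=st();print(th_tool()+2*np.pi,s['torque'],'Fn',s['ft_force']@N)
E
```

```text
t 11.45 p [0.5108 0.1043 0.1181] j [ 0.99 -0.38 -1.17  2.26 -0.52  0.56 -1.49] F [-2.7 -4.3  0.8] w 0.0209 g 49.90409016609192 tool u,l,n [-0.0012 -0.0003  0.0153]
3.2778083378596183 [-0.92669354  1.20201336 -0.50159519] Fn 2.21165696129634
```

Request:
play_rows(claw=[1,1,1], delta_pos=[[0,0,0.005],[0,0,0.005],[0,0,0]], delta_rot=[[0,0,0],[0,0,0],[0,0,0]])

```text
time: 11.75
ee_pos: [0.5118, 0.1044, 0.1166]
eef_rot: [0.966, -0.021, 0.255, -0.029]
ft_force: [-10.2, -3.7, 8.2]
width: 0.0214
grip_force: 49.9
```

```bash
python3 - <<'E'
from h import *
s=st();print(th_tool()+2*np.pi,s['torque'],'Fn',s['ft_force']@N)
a=cal('scene')[0][215:262,305:363,::-1]
b=cal('top')[0][215:270,285:343,::-1]
cv2.imwrite('pics/push.png',np.hstack([cv2.resize(np.ascontiguousarray(x),(400,380),interpolation=2) for x in(b,a)]))
E
```

```text
t 11.75 p [0.5118 0.1044 0.1166] j [ 0.99 -0.37 -1.18  2.26 -0.52  0.55 -1.49] F [-10.2  -3.7   8.2] w 0.0214 g 49.907278418540955 tool u,l,n [-0.0011 -0.0002  0.0135]
3.277647999717241 [-0.92901544  1.60110854 -0.47987255] Fn 12.327691643773958
```

View pics/push.png

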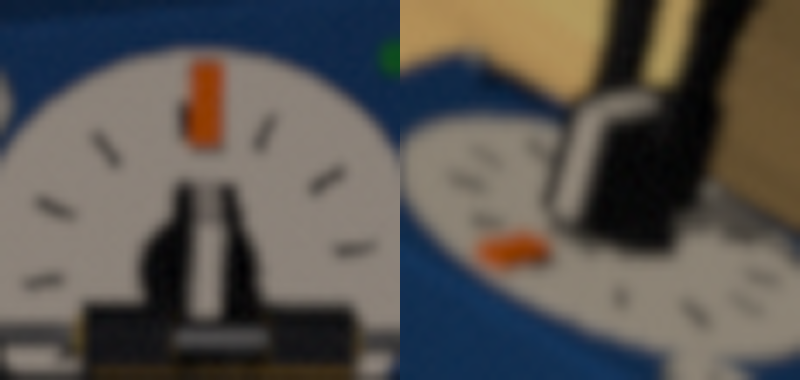

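Request:
play_rows(claw=[1,1,1,1], delta_pos=[[0,0,0.005],[0,0,0.005],[0,0,0],[0,0,0]], delta_rot=[[0,0,0],[0,0,0],[0,0,0],[0,0,0]])

```text
time: 12.25
ee_pos: [0.5133, 0.1047, 0.1162]
eef_rot: [0.966, -0.021, 0.255, -0.029]
ft_force: [-38.5, -6.5, 42.3]
width: 0.0212
grip_force: 50.1
```

```bash
python3 - <<'E'
from h import *
s=st();print(th_tool()+2*np.pi,s['torque'],'Fn',s['ft_force']@N)
E
```

```text
t 12.25 p [0.5133 0.1047 0.1162] j [ 1.   -0.37 -1.19  2.26 -0.51  0.55 -1.49] F [-38.5  -6.5  42.3] w 0.0212 g 50.11092960834503 tool u,l,n [-0.     -0.0001  0.0123]
3.277669408951181 [-0.74928218  3.49032923 -0.3705211 ] Fn 56.13261643463366
```

Request:
play_rows(claw=[1,1,0.85,0.75,0.7,0.6,0.4,0.2], delta_pos=[[0,0,-0.005],[0,0,-0.004],[0,0,0],[0,0,0],[0,0,0],[0,0,0],[0,0,0],[0,0,0]], delta_rot=[[0,0,0],[0,0,0],[0,0,0],[0,0,0],[0,0,0],[0,0,0],[0,0,0],[0,0,0]])

```text
time: 13.05
ee_pos: [0.5128, 0.1054, 0.1171]
eef_rot: [0.966, -0.021, 0.256, -0.029]
ft_force: [0.1, -0.9, 0.7]
width: 0.0428
grip_force: 0.0
```

```bash
python3 -c "
from h import *
s=st();print(th_tool()+2*np.pi,'Fn',s['ft_force']@N)"
```

```text
t 13.05 p [0.5128 0.1054 0.1171] j [ 0.99 -0.37 -1.18  2.26 -0.52  0.55 -1.49] F [ 0.1 -0.9  0.7] w 0.0428 g 0.0 tool u,l,n [0.0001 0.0006 0.0134]
3.2774054265593695 Fn 0.5821597487616597
```

Request:
play_rows(claw=[0,0,0,0,0,0,0,0], delta_pos=[[0,0,0],[0,0,-0.03],[0,0,-0.04],[0,0,-0.05],[0,0,-0.06],[0,0,-0.06],[0,0,-0.06],[0,0,0]], delta_rot=[[0,0,0],[0,0,0],[0,0,0],[0,0,0],[0,0,0],[0,0,0],[0,0,0],[0,0,0]])

```text
time: 13.85
ee_pos: [0.4831, 0.1027, 0.1701]
eef_rot: [0.966, -0.02, 0.256, -0.029]
ft_force: [0.5, -0.1, 0.1]
width: 0.0869
grip_force: 0.0
```

```bash
python3 - <<'E'
from h import *
s=st()
It,Is=cal('top')[0],cal('scene')[0]
a=It[210:285,275:354,::-1];b=Is[210:285,290:369,::-1]
cv2.imwrite('pics/fin.png',np.hstack([cv2.resize(np.ascontiguousarray(x),(400,380),interpolation=2) for x in(a,b)]))
measure(.046,(249,258))
E
```

```text
t 13.85 p [0.4831 0.1027 0.1701] j [ 0.74 -0.48 -0.9   2.25 -0.5   0.71 -1.52] F [ 0.5 -0.1  0.1] w 0.0869 g 0.0 tool u,l,n [0.0008 0.0007 0.0742]
line slope angle 3.2980705870797955 offset mm at axis -0.29950526775353087 at tip -5.979142677687028 resid 0.11572154771497546 x range 0.008485965310581205 0.028661796241368935
marker px (314.2641509433962, 229.73584905660377) 53.0 u,l 0.06082563974370822 -0.008297118867107366 ang 3.2771641631861277
```

View pics/fin.png

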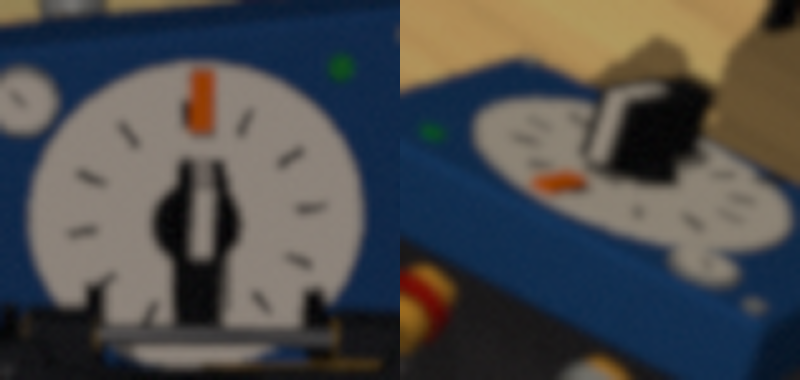

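```bash
python3 -c "
from bench import r
print(r.close_job())"
```

```text
the job is handed in; nothing more can be done
None
```

I turned the knob clockwise to the orange marker, then pushed it in to its hard stop, let go and handed the job in. By camera the pointer is within about 1.5° of the marker. The push moved it about 8 mm and it then held against 56 N. The whole run took about 14 s, and the tin, bottle and tape were not touched.

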